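Prop up the colony viewing stand and lay the dish on it

ROBOT

A 7-joint arm with a two-finger parallel gripper is mounted at the origin on a cart in front of the work surface, level with it; the furniture and walls round the work are solid. World frame = base frame: x ahead of the robot, y to its left, z up, the work surface at z = 0. Lengths are in m, angles in rad, forces in N, time in s.
With the tool pointing down it reaches from about 0.35 to 0.9 m from the base axis. Payload 8.1 kg.
Tool frame: the origin (TCP) lies on the mounting face of the last link; the fingertips stand 173 mm ahead of it and the grasp point (between the pads) lies ahead of it (ctrl.pinch_z is the z of the grasp point in the tool frame, in m); z points along the fingers, y is the line along which they close (so a half turn about z gives the same grasp; the last joint's range is limited). The gripper opens to 85 mm and grips with 20 to 120 N. Pads are 22 mm wide; open, the fingers measure 114 mm over their backs; the gripper's body (76 mm by 85 mm) begins 54 mm behind the grasp point. The pads swing forward as they close: fully open they stand 13 mm farther back than shut.
Start: joints at [1.204, 0.434, 0.025, 1.573, -0.012, 1.134, -0.075], TCP at [0.163, -0.603, 0.405] pointing down, gripper open.
Joint ranges: [-2.62, 2.62], [-0.44, 2.09], [-1.27, 1.32], [0.08, 2.57], [-1.32, 4.46], [0.12, 2], [-2.74, 2.74]. Speed limits (rad/s): [2.22, 2.22, 3.01, 3.01, 3.14, 3.14, 3.14].

INTERFACE

Orientations are given as a 3x3 rotation matrix whose columns are the frame's x, y, z axes.
In Python, from workcell import sensors, cams, workorder, ctrl gives the robot as it stands.
- The arm moves only by the tool send_rows, never from a script. Its argument "motion" is a list that holds one entry, the list of rows, each a list of 4 numbers: the shift along the tool's x, y, z as a fraction of full scale, then the turn about the tool's z as a fraction of full scale. In form: [[[tx, ty, tz, spin], ...]]. A call has 1 to 12 rows; each row shifts and turns the commanded pose from where the row before left it, along the tool's axes as they then stand; what a row does not reach is not made up. Full scale, the value 1, is 0.04 m for a shift and 5 degrees for a turn. A row lasts 1/10 s, in which the tool goes at most 50 mm and 8.59 degrees, less where a joint would pass 70% of its speed; a pose out of reach is approached as far as the arm can. A call with a number of a shift or a turn outside -1 to 1 is refused whole. A call with a gripper value outside its range is refused whole. "gripper" is the closure, from 0 (fully open) to 1 (shut), set as the call begins (left out, the last holds). The fingers move at their own pace and stop on an object; "force" is the grip in N (left out, the last holds). Time passes only in rows, so rows that do not move let the fingers close. It gives the time, the measured TCP pose, the force, the opening and the grip force at its end, in the units of the state.
- sensors.state(): the state, without advancing time (a new reading comes with each control period).
- cams.snapshot(name): name is "scene" or "top" or "wrist"; returns a dict with "img" (400x640x3 uint8, blue, green, red), "z_map" (400x640 float32, m along the optical axis (not along the pixel's ray), 0 where there is no reading), "fovy" (degrees; the focal length in pixels is half the picture's height over the tangent of half this angle, whatever the lens; pixels are square), "cx", "cy" (the principal point, pixels), "rvec" (rotation vector, rad) and "tvec" (3), from world to camera coordinates, as OpenCV has them; the wrist camera has in their place "hand_eye" (4x4, takes a point from camera to tool coordinates, whose origin is the TCP and whose axes are the flange's). Camera axes: x right, y down, z forward; pixel columns grow to the right and rows downward; lengths in m; the calibration is good to about 2 mm. A picture is of the moment at which its call begins: read the wrist's pose just before it.
- workorder.finish_job(): hands the job in; it is judged then, once.
The state is a dict: "time_s": time; "joint_positions": joint angles; "joint_vel": joint speeds; "effort": joint torques, N m; "eef_pos": TCP position; "tool_rot": TCP orientation; "force": force on the tool from outside, world axes, zero at the start; "torque": the same for the moment, N m; "width": finger opening in m; "gripper_force": force on a finger pad.
Only numpy, scipy, OpenCV 4.12 (cv2) and the standard library are available. Lean on these libraries where they do the work, as an engineer would, in place of code of your own. Each camera call takes 0.05 s, during which the arm holds its last target. There are 200 camera calls.

TASK

Set up the colony viewing stand for counting: swing its spring-loaded prop leg up by the black knob, past its over-centre point until it locks on its stop and the tilt table stands raised on it. Then lay the petri dish flat on the sloping table, centred from side to side and right up against the front lip, without dropping it, and let go. Leave the tally counter and the beaker standing where they are.

Things in the scene. Friction and masses are not known exactly. Their poses are not given: they have to be found in the camera images.
- stand: Fixed grey base, 210 (x) x 104 (y) x 10 mm, origin at the centre of its underside; +x to its rear, away from the robot, its yaw apart. On it lies the white tilt table; along its sides run the 60 mm arms of a steel U-shaped prop leg (outer faces y = +-66 mm), whose 10 mm cross bar passes under the table and has the black knob at its +y end. A small spring strut reaches to y = -79 mm.
- leg (a joint): Prop leg angle q, rad. 0 folded to the front; grows as the knob swings up and to the rear. Knob centre from leg_pivot: 60*cos(3.075-q) mm along the stand's x, 60*sin(3.075-q) mm up. Its bar lifts the table. Dead centre at 1.06: before it spring and table push the leg back to 0 (about 8 N at the knob at first, fading), past it they drive it on to the stop at 1.40, where it is locked.
- leg_pivot (a point): Point on the prop leg's pivot axis (which is along the stand's y), 20 mm above the bench, 35 mm to +x and 102 mm to +y of the stand's origin, so in the plane of the knob's middle. Axes as the stand's.
- knob_mid (a point): Middle of the black knob on the leg's bar: a cylinder 16 mm in diameter, 46 mm long, along the stand's y, spinning freely so that it can roll between fingers as the leg swings. Its inner end is 13 mm from the leg's arm, 35 mm from the table's edge. 24 mm above the bench when folded, about 80 mm when locked; nothing above it.
- table (a joint): Slope of the tilt table, rad: 0 flat, 0.42 on the locked leg, 0.445 as the leg passes dead centre. White slab 196 x 88 x 6 mm, hinged at its front edge (95 mm to -x of the stand's origin, 30 mm above the bench, axis in the slab's underside); its rear rises. Only the leg holds it up.
- dish_spot (a point): Where the middle of the dish's underside belongs: on the table's top face, on its centre line, 29.5 mm up the slope from the inner face of the front lip (a dish there touches the lip). Moves with the table: x up the slope, y along the lip, z out of the table. Marked by a grey disc 68 mm across. The lip is a bar 6 mm thick over the table's whole width, 10 mm high above its top face.
- dish: Round closed petri dish with pink agar, 59 mm in diameter, 14 mm tall, about 30 g, the only dish on the bench, lying flat on its base; origin at the centre of its underside, z up. The table is rough enough for it to stay where it is set down on the slope.
- counter: Hand tally counter, white and chrome with a black foot, 26 x 51 x 49 mm tall, standing on the bench; origin at the centre of its underside. A bystander.
- beaker: Small empty glass beaker, 45 mm in diameter, 59 mm tall, standing on the bench; origin at the centre of its underside. A bystander.
Things that resemble listed ones, but are neither listed nor needed, are in the scene too. Leave any blue, purple or yellow look-alike of the dish alone.

How it is judged:
On the way, in this order (a step that is already met when the one before it is completed fails the run):
1. the prop leg is swung past over-centre and locked at its stop (beyond 1.33 rad) with the table standing on it (value of joint leg above 1.33 rad and value of joint table between 0.38 and 0.46 rad), for 0.3 s.
2. the dish lies on the raised table, flat, against the lip and near the centre line (all of step 1 and x of dish in the frame of dish_spot between -0.005 and 0.005 m and y of dish in the frame of dish_spot between -0.018 and 0.018 m and z of dish in the frame of dish_spot between -0.004 and 0.004 m and angle between the z axis of dish and the z axis of dish_spot, either way round below 0.08 rad), for 0.2 s.
At the end, for the whole second after the job is handed in: Leg locked (beyond 1.33 of 1.40 rad) and still, the table standing on it at 0.38 to 0.46 rad; dish right way up and flat on the table (within 0.08 rad, 4 mm), within 5 mm of touching the lip and 18 mm of the centre line, released and at rest (all of step 2 and linear speed of dish below 0.02 m/s and velocity of joint leg between -0.1 and 0.1 rad/s and contact force between the fingers and dish below 0.05 N).
It fails at once if the tally counter or the beaker is shifted by more than 25 mm or tipped over (distance of any of counter, beaker from where it was at the start of the episode above 0.025 m or angle between any of counter, beaker's own z axis and vertical above 0.5 rad).
It fails at once if the dish is turned on its side or over (angle between dish's own z axis and vertical above 0.9 rad).
It fails at once if the dish is dropped (falls freely faster than 0.7 m/s) (contact force between the fingers and dish below 0.05 N and linear speed of dish above 0.7 m/s).
It also fails if it takes over 59 s, if anything falls off the work surface, if the arm or the gripper's body presses on something with over 40 N, if the wrist force passes 120 N, or if a joint passes its speed limit or range.

## Working session

There is one attempt and no reset: what is moved stays moved. The work goes in short steps, Python scripts to look and compute and a tool call to move; the robot and the scene stay as the last step left them, time stands still between calls to the robot, and variables do not carry over. Pictures are saved under pics/ and viewed, at most 10 in all, crops included, and the job is handed in when it is done.

Besides the shell and the picture viewer there is one more tool, called by a JSON object that holds its "op" and its "data". send_rows: Moves the arm, as the interface text tells. Its arguments: {"type":"object","properties":{"motion":{"type":"array","items":{"type":"array","items":{"type":"array","items":{"type":"number"}}}},"gripper":{"type":"number"},"force":{"type":"number"}},"required":["motion"]}

```bash
mkdir -p pics; cat > h.py <<'E'
import numpy as np, cv2
from workcell import sensors, cams, workorder, ctrl
def snap(n):
    s=sensors.state(); d=cams.snapshot(n)
    h,w=d["img"].shape[:2]; f=h/2/np.tan(np.radians(d["fovy"])/2)
    if "hand_eye" in d:
        T=np.eye(4);T[:3,:3]=np.array(s["tool_rot"]).reshape(3,3);T[:3,3]=s["eef_pos"]; M=T@np.array(d["hand_eye"])
    else:
        R=cv2.Rodrigues(np.array(d["rvec"],float).reshape(3))[0]; M=np.eye(4); M[:3,:3]=R.T; M[:3,3]=-R.T@np.array(d["tvec"],float).reshape(3)
    v,u=np.mgrid[:h,:w]; z=d["z_map"]
    P=np.stack([(u-d["cx"])/f*z,(v-d["cy"])/f*z,z],-1)@M[:3,:3].T+M[:3,3]
    P[z==0]=np.nan
    return d["img"],P,M,f,d
E
python3 - <<'E'
from h import *
s=sensors.state()
print(ctrl.pinch_z,{k:np.round(v,3).tolist() for k,v in s.items()})
for n in("top","scene","wrist"):
    i,P,M,f,d=snap(n); cv2.imwrite(f"pics/{n}0.png",i); np.savez(f"{n}0.npz",i=i,P=P,M=M,f=f,cx=d["cx"],cy=d["cy"])
    print(n,f,d["cx"],d["cy"],M.round(3).tolist())
E
```

```text
0.1547 {'time_s': 0.0, 'joint_positions': [1.204, 0.435, 0.025, 1.574, -0.012, 1.134, -0.075], 'joint_vel': [0.0, 0.0, -0.0, 0.002, -0.001, 0.0, 0.002], 'effort': [0.0, -67.045, 1.025, -31.621, 0.016, 0.013, 0.0], 'eef_pos': [0.163, -0.603, 0.404], 'tool_rot': [[0.965, 0.261, -0.001], [0.261, -0.965, 0.002], [-0.0, -0.002, -1.0]], 'force': [0.704, -0.081, 0.002], 'torque': [0.002, -0.013, -0.024], 'gripper_force': 0.0, 'width': 0.086}
top 513.0197927142553 318.93534722954945 204.98116021146515 [[-0.012, -0.987, 0.158, 0.353], [-1.0, 0.011, -0.008, -0.112], [0.006, -0.158, -0.987, 1.127], [0.0, 0.0, 0.0, 1.0]]
scene 433.3020036046788 317.91965855052524 201.89943962110718 [[-0.691, -0.495, 0.527, -0.109], [-0.723, 0.464, -0.512, 0.52], [0.01, -0.735, -0.678, 0.89], [0.0, 0.0, 0.0, 1.0]]
wrist 302.9881977286821 322.02090693507563 206.27617107095233 [[0.259, -0.93, -0.261, 0.229], [-0.966, -0.25, -0.069, -0.586], [-0.001, 0.27, -0.963, 0.372], [0.0, 0.0, 0.0, 1.0]]
```

View pics/top0.png

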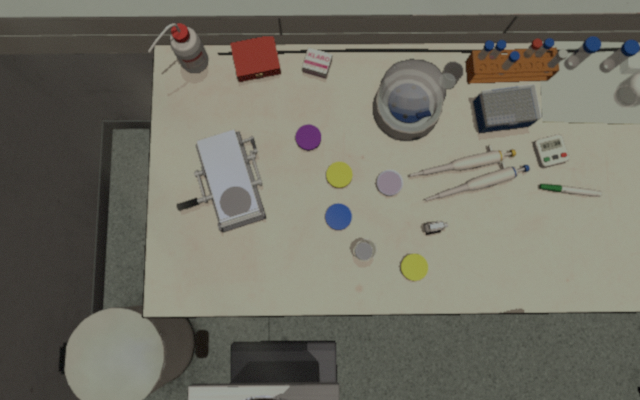

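View pics/scene0.png

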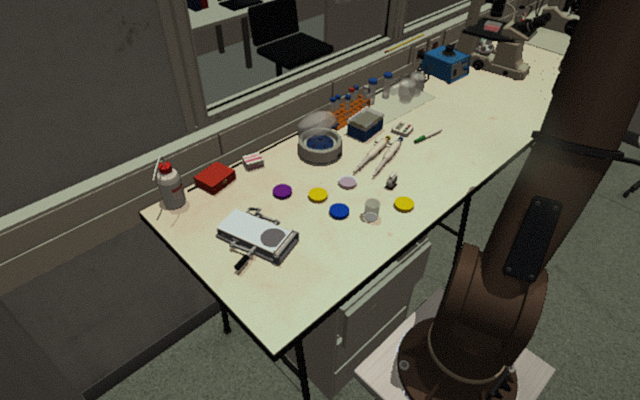

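The top view shows the stand at about (230,180), with its knob at (187,204) and its lip at the bottom. There are five discs: purple (308,137), yellow (339,175) and (414,267), blue (338,217), and pale pink (389,183). Only the pink one fits the pink-agar dish. The beaker is at (364,250) and the counter at (434,227). I'll confirm the dish in an enlarged crop and measure.

```bash
python3 - <<'E'
from h import *
t=np.load("top0.npz"); i,P=t["i"],t["P"]; s=np.load("scene0.npz"); si,sP=s["i"],s["P"]
a=cv2.resize(i[115:275,165:455],None,fx=2.6,fy=2.6,interpolation=cv2.INTER_CUBIC)[:, :780]
cv2.imwrite("pics/crop1.png",a)
hsv=cv2.cvtColor(i,cv2.COLOR_BGR2HSV)
def box(Q,name):
    r=cv2.minAreaRect((Q[:,:2]*1000).astype(np.float32)); print(name,len(Q),"mid",np.round(r[0],1),"size",np.round(r[1],1),"ang",round(r[2],2),"z med",np.median(Q[:,2]).round(4),"mean",Q.mean(0).round(4))
for nm,PP,(u,v) in (("dish top",P,(389,183)),("dish scene",sP,(347,183))):
    Q=PP[v-16:v+17,u-16:u+17].reshape(-1,3); Q=Q[np.isfinite(Q).all(1)]; print("benchz",np.median(Q[Q[:,2]<.007][:,2])); Q=Q[Q[:,2]>.009]; box(Q,nm)
Q=P[225:272,345:385].reshape(-1,3);Q=Q[Q[:,2]>.02];box(Q,"beaker")
Q=P[215:240,420:450].reshape(-1,3);Q=Q[Q[:,2]>.02];box(Q,"counter")
# table slab: top points in stand region
R=P[120:240,170:270].reshape(-1,3); 
for lo,hi in((.033,.0385),(.041,.05)):
    box(R[(R[:,2]>lo)&(R[:,2]<hi)],f"stand {lo}")
Q=P[190:215,172:200].reshape(-1,3); k=Q[Q[:,2]>.026];box(k,"knob top")
Q=sP[245:275,228:255].reshape(-1,3); k=Q[Q[:,2]>.026];box(k,"knob scene")
# grey disc
for nm,im,PP,(u,v) in(("disc",i,P,(236,201)),("disc s",si,sP,(272,237))):
    g=cv2.cvtColor(im,cv2.COLOR_BGR2GRAY); print(g[v,u]);m=np.zeros((402,642),np.uint8); cv2.floodFill(g.copy(),m,(u,v),255,12,12,cv2.FLOODFILL_MASK_ONLY|cv2.FLOODFILL_FIXED_RANGE|(255<<8)); Q=PP[m[1:-1,1:-1]>0];box(Q[np.isfinite(Q).all(1)],nm)
E
```

```text
benchz -0.0002707240835903013
dish top 544 mid [ 581.3 -277.5] size [57.8 57.6] ang 89.15 z med 0.0139 mean [ 0.5809 -0.2772  0.0139]
benchz 0.002245603044432054
dish scene 221 mid [ 592.9 -295.3] size [ 58.2 105.8] ang 32.67 z med 0.0162 mean [ 0.5806 -0.2794  0.0162]
beaker 150 mid [ 430.6 -217.1] size [43.5 43.9] ang 62.88 z med 0.0562 mean [ 0.4323 -0.2202  0.0493]
counter 196 mid [ 479.7 -373.5] size [19.  51.4] ang 8.76 z med 0.0393 mean [ 0.4786 -0.3683  0.0388]
stand 0.033 2885 mid [585.  100.7] size [216.  184.2] ang 7.59 z med 0.0357 mean [0.5932 0.0765 0.0357]
stand 0.041 138 mid [593.3  77.2] size [188.3  87.3] ang 17.35 z med 0.0451 mean [0.517  0.0546 0.0448]
knob top 141 mid [536.2 162.5] size [16.2 51.7] ang 15.58 z med 0.0302 mean [0.5354 0.1635 0.0303]
knob scene 174 mid [542.3 149. ] size [50.3 77.7] ang 52.79 z med 0.0308 mean [0.5407 0.152  0.0306]
107
disc 683 mid [538.5  59.7] size [61.4 64.3] ang 16.07 z med 0.0359 mean [0.5377 0.0593 0.0361]
99
disc s 302 mid [538.6  61.6] size [54.2 63.5] ang 15.34 z med 0.0382 mean [0.5366 0.0616 0.0381]
```

View pics/crop1.png

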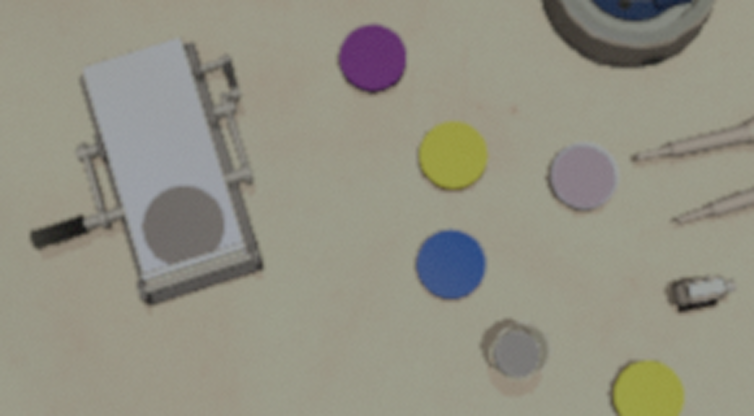

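The crop confirms that only the disc at (389,183) is pink; the others are purple, yellow and blue. The dish measures about (581,-278) mm, top at 14 mm, in both views. Pipette tips lie close to its right side, so I'll grip it along x. Next I'll fit the stand's pose.

```bash
cat > stand.py <<'E'
from h import *
def fit(i,P,poly=None):
    z=P[...,2]; g=i.min(-1)
    m=((z>.0325)&(z<.0405)&(P[...,0]>.44)&(P[...,0]<.74)&(P[...,1]>-.02)&(P[...,1]<.2)).astype(np.uint8)
    m=cv2.morphologyEx(m,cv2.MORPH_OPEN,np.ones((5,5),np.uint8))
    n,l,st,c=cv2.connectedComponentsWithStats(m); k=1+np.argmax(st[1:,4]); Q=P[l==k]
    r=cv2.minAreaRect((Q[:,:2]*1000).astype(np.float32)); return r,np.median(Q[:,2]),Q
if __name__=="__main__":
    for n in("top","scene"):
        t=np.load(n+"0.npz"); r,z,Q=fit(t["i"],t["P"]); print(n,np.round(r[0],1),np.round(r[1],1),round(r[2],2),z)
        P=t["P"]; 
        a=np.radians(17.2); ex=np.array([np.cos(a),np.sin(a)]);ey=np.array([-ex[1],ex[0]])
        D=P[...,:2]-np.array([.536,.163]); dark=(t["i"].max(-1)<70)&(P[...,2]>.012)&(P[...,2]<.06)&(np.abs(D@ey)<.04)&(np.abs(D@ex)<.02)
        K=P[dark]; print(" knob dark",len(K),np.c_[K[:,:2]@ex,K[:,:2]@ey,K[:,2]].min(0).round(4),np.c_[K[:,:2]@ex,K[:,:2]@ey,K[:,2]].max(0).round(4))
        r=cv2.minAreaRect((K[:,:2]*1000).astype(np.float32));print(" ",np.round(r[0],1),np.round(r[1],1),round(r[2],2))
E
python3 stand.py
```

```text
top [625.4  90.4] [ 62.7 114.8] 60.97 0.035768937528052325
 knob dark 120 [ 0.5517 -0.0224  0.0214] [0.5643 0.0201 0.0368]
  [533.9 164. ] [12.5 42.4] 15.58
scene [623.   89.3] [130.5  88.7] 16.34 0.03738276795406392
 knob dark 99 [ 0.5496 -0.0395  0.0176] [0.5794 0.0245 0.0367]
  [537.4 159.6] [29.3 62.5] 25.3
```

{"op": "send_rows", "data": {"motion": [[[1, 0, 0, 0], [1, 0, 0, 0], [1, 0, 0, -1], [1, 0, 0, -1], [1, 0, 0, -1], [0.5, -0.5, 0, -1], [0, -1, 0, -1]]]}}

```text
time_s: 0.85
eef_pos: [0.3414, -0.4793, 0.4037]
tool_rot: [[0.758, 0.652, 0.002], [0.652, -0.758, 0.001], [0.002, 0.0, -1.0]]
force: [-0.4, -0.5, 0.9]
width: 0.0854
gripper_force: 0.0
```

```bash
cat >> h.py <<'E'
def plan(target,yaw_y=None):
    s=sensors.state(); R=np.array(s["tool_rot"]).reshape(3,3); p=np.array(s["eef_pos"])
    d=R.T@(np.array(target)-p); a=np.degrees(np.arctan2(R[1,1],R[0,1]))
    print("t",round(s["time_s"],2),"q",np.round(s["joint_positions"],2).tolist(),"yaw_y",a.round(2),"tool shift/40mm",(d/.04).round(3).tolist(),"spin/5deg",None if yaw_y is None else round(((a-yaw_y+180)%360-180)/5,2))
E
python3 -c "
from h import *
plan([.536,.163,.4],16)"
```

```text
t 0.85 q [0.96, 0.38, -0.13, 1.66, 0.05, 1.1, -0.05] yaw_y -49.32 tool shift/40mm [14.156, -9.005, 0.123] spin/5deg -13.06
```

{"op": "send_rows", "data": {"motion": [[[1, 0, 0, -1], [1, 0, 0, -1], [1, 0, 0, -1], [1, 0, 0, -1], [1, 0, 0, -1], [1, 0, 0, -1], [1, 0, 0, -1], [1, 0, 0, -1], [1, 0, 0, -1], [1, 0, 0, -1], [1, 0, 0, -1], [1, 0, 0, -1]]]}}

```text
time_s: 2.05
eef_pos: [0.5115, -0.0557, 0.4045]
tool_rot: [[-0.179, 0.984, -0.0], [0.984, 0.179, 0.0], [0.0, -0.0, -1.0]]
force: [-0.2, -0.2, 0.2]
width: 0.0855
gripper_force: 0.0
```

```bash
python3 -c "
from h import *
plan([.536,.163,.4],16)"
```

```text
t 2.05 q [0.42, 0.31, -0.52, 1.81, 0.17, 1.07, 0.01] yaw_y 10.32 tool shift/40mm [5.27, 1.584, 0.114] spin/5deg -1.14
```

{"op": "send_rows", "data": {"motion": [[[1, 0.5, 0.5, -1], [1, 0.5, 0.5, -0.14], [1, 0.5, 0.5, 0], [1, 0, 0.5, 0], [0, 0, 0, 0]]]}}

```text
time_s: 2.55
eef_pos: [0.5279, 0.1177, 0.3224]
tool_rot: [[-0.281, 0.96, -0.005], [0.96, 0.281, 0.003], [0.004, -0.004, -1.0]]
force: [0.4, 0.0, -0.2]
width: 0.085
gripper_force: 0.0
```

```bash
python3 - <<'E'
from h import *
i,P,M,f,d=snap("wrist"); np.savez("wrist1.npz",i=i,P=P,M=M,f=f,cx=d["cx"],cy=d["cy"]); cv2.imwrite("pics/wrist1.png",i)
plan([.536,.163,.3],16)
E
```

```text
t 2.6 q [0.1, 0.45, -0.56, 1.84, 0.29, 0.93, -0.3] yaw_y 16.16 tool shift/40mm [1.108, 0.503, 0.584] spin/5deg 0.03
```

View pics/wrist1.png

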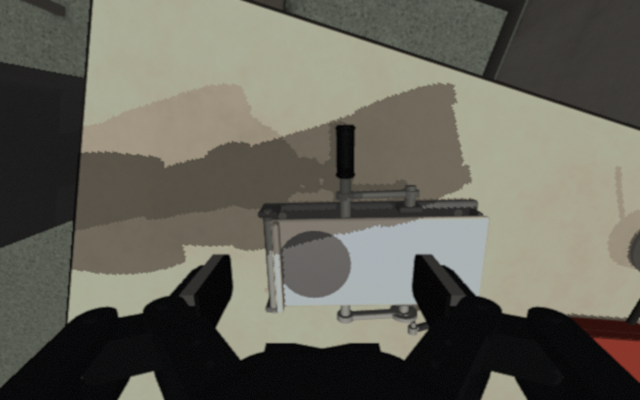

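The wrist view shows the knob at (345,151), the disc at (315,265), the lip at column 272 and the table's +y edge along row 217. I'll work out the positions from it.

```bash
python3 - <<'E'
from h import *
t=np.load("wrist1.npz"); i,P,M,f=t["i"],t["P"],t["M"],float(t["f"]); cx,cy=float(t["cx"]),float(t["cy"])
def onz(u,v,z):
    r=M[:3,:3]@np.array([(u-cx)/f,(v-cy)/f,1]); return M[:3,3]+r*(z-M[2,3])/r[2]
print("slab depth z",np.nanmedian(P[230:290,380:400,2]),"bench",np.nanmedian(P[100:120,250:300,2]))
hsv=cv2.cvtColor(i,cv2.COLOR_BGR2HSV)
w=((i.min(-1)>120)&(np.abs(P[...,2]-.036)<.006)).astype(np.uint8); w[:,:275]=0
E=[]
for u in range(350,480,5):
    c=np.where(w[200:260,u])[0]
    if len(c):E.append(onz(u,200+c[0],.036)[:2])
E=np.array(E); vx,vy,x0,y0=cv2.fitLine((E*1000).astype(np.float32),cv2.DIST_HUBER,0,.01,.01).ravel()
yaw=np.degrees(np.arctan2(vy,vx)); yaw=(yaw+90)%180-90; print("yaw",yaw)
a=np.radians(yaw); ex=np.array([np.cos(a),np.sin(a)]);ey=np.array([-ex[1],ex[0]])
W=np.argwhere(w); Q=np.array([onz(u,v,.036)[:2] for v,u in W if 275<u<495 and 210<v<300])
print("+y edge ey",np.median(E@ey)," rear edge ex",np.percentile(Q@ex,99.7))
g=(i.max(-1)<45).astype(np.uint8); n,l,st,c=cv2.connectedComponentsWithStats(g[115:182,325:365]); k=1+np.argmax(st[1:,4]); K=np.argwhere(l==k)+[115,325]
r=cv2.minAreaRect(K[:,::-1].astype(np.float32)); print("knob px",r); 
kz=onz(r[0][0],r[0][1],.026); print("knob",kz, kz[:2]@ex,kz[:2]@ey,"depth z top",np.nanmax(P[130:172,340:350,2]))
# expected origin from slab
rear=np.percentile(Q@ex,99.7); yy=np.median(E@ey)
o=(rear-.101)*ex+(yy-.044)*ey; print("origin from slab",o)
o2=kz[:2]+.02487*ex-.102*ey; print("origin from knob",o2)
top=np.array([.534,.164]);print("origin from top knob",top+.02487*ex-.102*ey)
dd=onz(315,265,.036)[:2]; print("disc",dd,(dd-o)@ex,(dd-o)@ey)
for u in (264,272,278,283): 
    q=onz(u,262,.046)[:2]; print(u,(q-o)@ex, P[262,u,2])
E
```

```text
slab depth z 0.03528991665640707 bench -0.0006830850600634819
yaw 23.433952
+y edge ey -0.1282861142391525  rear edge ex 0.6729712520345847
knob px ((344.9999694824219, 151.5), (52.99999237060547, 17.999996185302734), 90.0)
knob [0.53356401 0.16532957 0.026     ] 0.5553053895275283 -0.06050091382434591 depth z top 0.03267979680905586
origin from slab [0.59331133 0.06939239]
origin from knob [0.59694726 0.08163321]
origin from top knob [0.59738325 0.08030364]
disc [0.5369649  0.05945621] -0.05565046224441342 0.0132918701995986
264 -0.09913812577242752 -0.00040551656044129913
272 -0.09210897306053643 0.03279754054356809
278 -0.08683811780077727 0.045413768104280605
283 -0.08244639908023005 0.035760915734409315
```

```bash
python3 - <<'E'
from h import *
t=np.load("wrist1.npz"); i,P,M,f=t["i"],t["P"],t["M"],float(t["f"]); cx,cy=float(t["cx"]),float(t["cy"])
def onz(u,v,z):
    r=M[:3,:3]@np.array([(u-cx)/f,(v-cy)/f,1]); return (M[:3,3]+r*(z-M[2,3])/r[2])
g=i.min(-1).astype(float)
def edge(prof): return np.argmax(np.abs(np.diff(prof)))+.5
E=np.array([onz(u,205+edge(g[205:230,u]),.036)[:2] for u in range(360,480,4)])
F=np.array([onz(u,290+edge(g[290:320,u]),.036)[:2] for u in range(290,325,3)])
G=np.array([onz(475+edge(g[v,475:500]),v,.036)[:2] for v in range(225,275,4)])
def ang(E): 
    vx,vy,_,_=cv2.fitLine((E*1000).astype(np.float32),cv2.DIST_HUBER,0,.01,.01).ravel(); return (np.degrees(np.arctan2(vy,vx))+90)%180-90
print(ang(E),ang(F),ang(G), "disc->", )
yaw=16.1; a=np.radians(yaw); ex=np.array([np.cos(a),np.sin(a)]);ey=np.array([-ex[1],ex[0]])
print("edges ey",np.median(E@ey),np.median(F@ey),"rear ex",np.median(G@ex))
o=(np.median(G@ex)-.101)*ex+(np.median(E@ey)+np.median(F@ey))/2*ey; print("o slab",o)
k=onz(345,151.5,.028)[:2]; print("knob",k,"o knob",k+.02487*ex-.102*ey)
dd=onz(315,265,.036)[:2]; print("disc in stand",(dd-o)@ex,(dd-o)@ey,"knob in stand",(k-o)@ex,(k-o)@ey)
for u in (267,272,276,280,284,287):
    q=onz(u,262,.046 if u<282 else .036)[:2]; print(u,((q-o)@ex).round(4),P[262,u,2].round(4),g[262,u])
E
```

```text
23.14447 9.828529 -72.07788 disc->
edges ey -0.04558596988828405 -0.12465654303832119 rear ex 0.6864178410731899
o slab [0.58606263 0.08056222]
knob [0.53337662 0.16546456] o knob [0.58555729 0.0743619 ]
disc in stand -0.05302507740517018 -0.006662690017318386 knob in stand -0.027074959114622005 0.09618300077135498
267 -0.0952 0.0083 95.0
272 -0.0908 0.0328 120.0
276 -0.0872 0.0455 170.0
280 -0.0837 0.0454 110.0
284 -0.0816 0.0362 88.0
287 -0.0788 0.0344 98.0
```

```bash
python3 -c "
from h import *
plan([.533,.167,.183],16.5)"
```

```text
t 2.6 q [0.1, 0.45, -0.56, 1.84, 0.29, 0.93, -0.3] yaw_y 16.16 tool shift/40mm [1.221, 0.468, 3.509] spin/5deg -0.07
```

{"op": "send_rows", "data": {"motion": [[[0.4, 0.16, 0, -0.07], [0.4, 0.16, 0.5, 0], [0.42, 0.15, 0.5, 0], [0, 0, 0.7, 0], [0, 0, 0.7, 0], [0, 0, 0.6, 0], [0, 0, 0.5, 0], [0, 0, 0, 0], [0, 0, 0, 0]]]}}

```text
time_s: 3.5
eef_pos: [0.5355, 0.1631, 0.1851]
tool_rot: [[-0.277, 0.961, -0.0], [0.961, 0.277, -0.001], [-0.001, -0.0, -1.0]]
force: [0.1, -0.5, 0.2]
width: 0.0853
gripper_force: 0.0
```

```bash
python3 - <<'E'
from h import *
plan([.533,.167,.183],16.5)
i,P,M,f,d=snap("wrist"); cv2.imwrite("pics/wrist2.png",i)
g=(i.max(-1)<45)
E
```

```text
t 3.5 q [-0.07, 0.65, -0.46, 1.91, 0.44, 0.68, -0.51] yaw_y 16.1 tool shift/40mm [0.112, -0.034, 0.053] spin/5deg -0.08
```

View pics/wrist2.png

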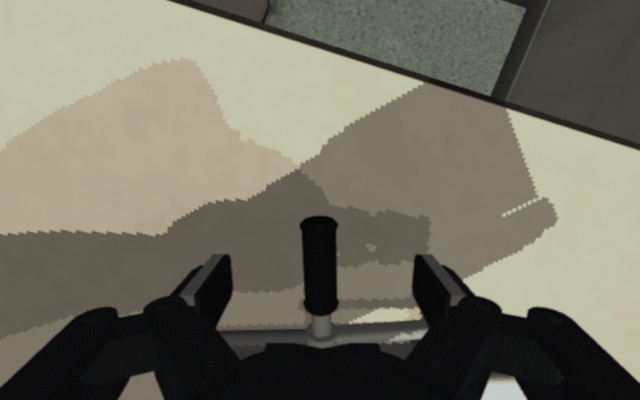

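The wrist view shows the knob at (320,265), centred between the pads at columns 215 and 430. I'll close on it.

{"op": "send_rows", "data": {"motion": [[[0.11, 0, 0.05, 0], [0, 0, 0, 0], [0, 0, 0, 0], [0, 0, 0, 0], [0, 0, 0, 0], [0, 0, 0, 0], [0, 0, 0, 0], [0, 0, 0, 0]]], "gripper": 1, "force": 50}}

```text
time_s: 4.35
eef_pos: [0.5334, 0.168, 0.1828]
tool_rot: [[-0.279, 0.96, -0.001], [0.96, 0.279, -0.001], [-0.0, -0.001, -1.0]]
force: [-4.0, -0.9, 4.8]
width: 0.014
gripper_force: 48.6
```

```bash
python3 - <<'E'
from h import *
s=sensors.state(); R=np.array(s["tool_rot"]).reshape(3,3)
plan(s["eef_pos"]); print(s["eef_pos"],s["force"])
for q in np.arange(0,1.45,.1):
    a=3.075-q; print(round(q,2),"fwd/40",round((60*np.cos(a)-60*np.cos(3.075))/40,3),"up/40",round((60*np.sin(a)-60*np.sin(3.075))/40,3))
E
```

```text
t 4.35 q [-0.08, 0.66, -0.46, 1.91, 0.45, 0.67, -0.52] yaw_y 16.18 tool shift/40mm [0.0, 0.0, 0.0] spin/5deg None
[0.53338314 0.16796194 0.18280468] [-4.01799455 -0.92383956  4.80834669]
0.0 fwd/40 0.0 up/40 0.0
0.1 fwd/40 0.017 up/40 0.149
0.2 fwd/40 0.05 up/40 0.295
0.3 fwd/40 0.096 up/40 0.438
0.4 fwd/40 0.157 up/40 0.575
0.5 fwd/40 0.231 up/40 0.705
0.6 fwd/40 0.318 up/40 0.828
0.7 fwd/40 0.416 up/40 0.941
0.8 fwd/40 0.526 up/40 1.043
0.9 fwd/40 0.645 up/40 1.135
1.0 fwd/40 0.772 up/40 1.214
1.1 fwd/40 0.907 up/40 1.279
1.2 fwd/40 1.047 up/40 1.331
1.3 fwd/40 1.192 up/40 1.369
1.4 fwd/40 1.341 up/40 1.392
```

{"op": "send_rows", "data": {"motion": [[[0, 0.017, -0.149, 0], [0, 0.033, -0.146, 0], [0, 0.046, -0.143, 0], [0, 0.061, -0.137, 0], [0, 0, 0, 0]]]}}

```text
time_s: 4.85
eef_pos: [0.5396, 0.1699, 0.2064]
tool_rot: [[-0.278, 0.96, -0.001], [0.96, 0.278, -0.0], [-0.0, -0.001, -1.0]]
force: [-6.4, -0.8, -2.6]
width: 0.0144
gripper_force: 49.8
```

```bash
python3 - <<'E'
from h import *
i,P,M,f,d=snap("wrist"); cv2.imwrite("pics/wrist3.png",i)
E
```

```text
(no output)
```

View pics/wrist3.png

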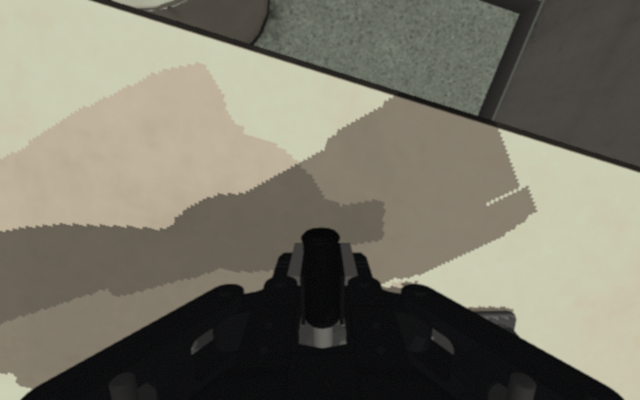

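The knob is held at (322,275) and rising with the gripper. I'll continue along the arc.

{"op": "send_rows", "data": {"motion": [[[0, 0.074, -0.13, 0], [0, 0.087, -0.123, 0], [0, 0.098, -0.113, 0], [0, 0.11, -0.102, 0], [0, 0.119, -0.092, 0], [0, 0.127, -0.079, 0], [0, 0, 0, 0]]]}}

```text
time_s: 5.6
eef_pos: [0.5649, 0.1776, 0.2329]
tool_rot: [[-0.278, 0.96, 0.004], [0.96, 0.278, 0.002], [0.001, 0.004, -1.0]]
force: [-3.1, 1.1, 6.3]
width: 0.0141
gripper_force: 50.6
```

{"op": "send_rows", "data": {"motion": [[[0, 0.135, -0.065, 0], [0, 0.14, -0.052, 0], [0, 0.145, -0.038, 0], [0, 0.149, -0.023, 0], [0, 0.06, 0, 0], [0, 0, 0, 0], [0, 0, 0, 0]]]}}

```text
time_s: 6.3
eef_pos: [0.5857, 0.1842, 0.2384]
tool_rot: [[-0.279, 0.96, -0.005], [0.96, 0.279, -0.001], [0.0, -0.005, -1.0]]
force: [-14.0, 1.1, 14.7]
width: 0.0142
gripper_force: 51.7
```

```bash
python3 - <<'E'
from h import *
i,P,M,f,d=snap("top"); np.savez("top1.npz",i=i,P=P)
Q=P[120:240,190:270].reshape(-1,3); print(np.nanmax(Q[:,2]),Q[np.nanargmax(Q[:,2])])
a=np.radians(16.3);ex=np.array([np.cos(a),np.sin(a)])
w=(i.min(-1)>100)&(P[...,2]>.045)&(P[...,0]>.5)&(P[...,0]<.72)&(P[...,1]>0)&(P[...,1]<.15)
W=P[w]; A=np.c_[W[:,:2],np.ones(len(W))]; c=np.linalg.lstsq(A,W[:,2],rcond=None)[0]; print(len(W),"slope",np.arctan(np.hypot(c[0],c[1])),"dir",np.degrees(np.arctan2(c[1],c[0])),c)
E
```

```text
0.7519680789522685 [ 0.38867891 -0.0625187   0.75196808]
3533 slope 0.40616549456813666 dir 21.292019530354008 [ 0.40072343  0.15617124 -0.16917688]
```

{"op": "send_rows", "data": {"motion": [[[0, 0, 0, 0], [0, 0, 0, 0], [0, 0, 0, 0], [0, 0, 0, 0], [0, 0, -0.8, 0], [0, 0, -1, 0], [0, 0, -1, 0], [0, 0, -0.5, 0]]], "gripper": 0}}

```text
time_s: 7.15
eef_pos: [0.5884, 0.184, 0.3741]
tool_rot: [[-0.278, 0.961, 0.004], [0.961, 0.278, 0.002], [0.0, 0.005, -1.0]]
force: [1.4, 0.1, -0.4]
width: 0.0859
gripper_force: 0.0
```

```bash
python3 - <<'E'
from h import *
i,P,M,f,d=snap("scene"); np.savez("scene2.npz",i=i,P=P); cv2.imwrite("pics/scene2.png",cv2.resize(i[150:350,150:420],None,fx=2.5,fy=2.5))
plan([.581,-.2775,.33],0)
w=(i.min(-1)>90)&(P[...,2]>.04)&(P[...,0]>.5)&(P[...,0]<.72)&(P[...,1]>0)&(P[...,1]<.15)&(P[...,2]<.16)
W=P[w]; A=np.c_[W[:,:2],np.ones(len(W))]
for _ in range(4):
    c=np.linalg.lstsq(A,W[:,2],rcond=None)[0]; k=np.abs(A@c-W[:,2])<.003; A,W=A[k],W[k]
print(len(W),"slope",np.arctan(np.hypot(c[0],c[1])),"dir",np.degrees(np.arctan2(c[1],c[0])))
E
```

```text
t 7.2 q [-0.02, 0.51, -0.55, 1.6, 0.29, 1.11, -0.36] yaw_y 16.14 tool shift/40mm [-11.038, -3.405, 1.128] spin/5deg 3.23
1554 slope 0.41186082090666803 dir 17.42133635575456
```

View pics/scene2.png

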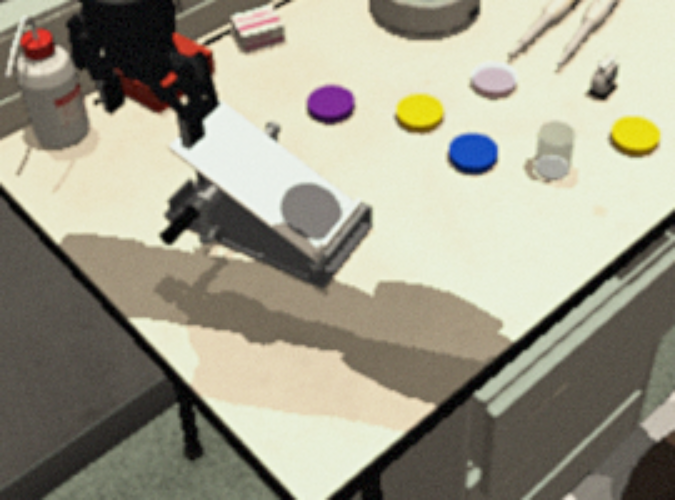

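The table stands raised and locked, with a measured slope of 0.41 rad and the disc at crop (312,208). Next is the dish.

{"op": "send_rows", "data": {"motion": [[[-1, -0.3, 0, 0], [-1, -0.3, 0, 0], [-1, -0.3, 0, 0], [-1, -0.3, 0, 0], [-1, -0.3, 0, 0], [-1, -0.3, 0, 0], [-1, -0.3, 0, 0], [-1, -0.3, 0, 0], [-1, -0.3, 0, 0], [-1, -0.3, 0, 1], [0, 0, 0.6, 1], [0, 0, 0.6, 1.0]]]}}

```text
time_s: 8.4
eef_pos: [0.5835, -0.2365, 0.3219]
tool_rot: [[-0.013, 1.0, 0.001], [1.0, 0.013, -0.001], [-0.001, 0.001, -1.0]]
force: [0.6, 0.6, -0.6]
width: 0.0852
gripper_force: 0.0
```

```bash
python3 - <<'E'
from h import *
plan([.581,-.2775,.33],0)
i,P,M,f,d=snap("wrist")
hsv=cv2.cvtColor(i,cv2.COLOR_BGR2HSV)
cv2.imwrite("pics/wrist4.png",i)
E
```

```text
t 8.4 q [0.57, 0.55, -0.41, 1.63, 0.25, 1.01, 0.1] yaw_y 0.72 tool shift/40mm [-1.024, -0.075, -0.202] spin/5deg 0.14
```

View pics/wrist4.png

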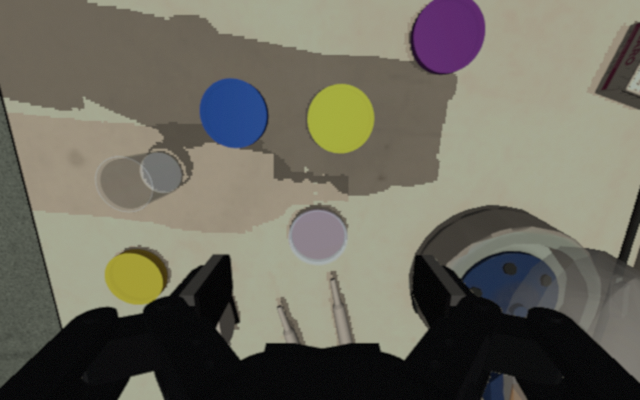

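The wrist view shows the pink dish at (318,236), with pipette tips below it at (333,275) and (281,300). The bowl is well to the right. Gripping along image x is clear.

```bash
python3 - <<'E'
from h import *
i,P,M,f,d=snap("wrist")
Q=P[200:272,282:355].reshape(-1,3); Q=Q[(Q[:,2]>.009)&(Q[:,2]<.02)]
r=cv2.minAreaRect((Q[:,:2]*1000).astype(np.float32)); c,rad=cv2.minEnclosingCircle((Q[:,:2]*1000).astype(np.float32)); print(r,c,rad,np.median(Q[:,2]))
plan([c[0]/1000,c[1]/1000,.175],0)
E
```

```text
((580.2296752929688, -278.4183044433594), (58.13051986694336, 58.40096664428711), 1.4649001359939575) (580.581298828125, -278.5462646484375) 29.579477310180664 0.013448804305191048
t 8.5 q [0.57, 0.56, -0.41, 1.64, 0.25, 1.01, 0.1] yaw_y 1.04 tool shift/40mm [-1.109, -0.047, 3.599] spin/5deg 0.21
```

{"op": "send_rows", "data": {"motion": [[[-0.5, -0.02, 0, 0.21], [-0.5, -0.02, 0.5, 0], [-0.11, 0, 0.8, 0], [0, 0, 0.8, 0], [0, 0, 0.8, 0], [0, 0, 0.5, 0], [0, 0, 0, 0]]]}}

```text
time_s: 9.2
eef_pos: [0.5819, -0.279, 0.1846]
tool_rot: [[-0.003, 1.0, -0.003], [1.0, 0.003, 0.001], [0.001, -0.003, -1.0]]
force: [0.2, 0.8, 0.5]
width: 0.0856
gripper_force: 0.0
```

```bash
python3 - <<'E'
from h import *
plan([.5805,-.2785,.1725],0)
E
```

```text
t 9.2 q [0.59, 0.73, -0.35, 1.69, 0.33, 0.78, 0.09] yaw_y 0.19 tool shift/40mm [0.013, -0.034, 0.302] spin/5deg 0.04
```

{"op": "send_rows", "data": {"motion": [[[0, -0.03, 0.15, 0], [0, 0, 0.15, 0], [0, 0, 0, 0]]]}}

```text
time_s: 9.5
eef_pos: [0.5815, -0.2786, 0.1749]
tool_rot: [[-0.002, 1.0, 0.001], [1.0, 0.002, -0.001], [-0.001, 0.001, -1.0]]
force: [-0.1, 0.6, -0.8]
width: 0.0853
gripper_force: 0.0
```

{"op": "send_rows", "data": {"motion": [[[0, 0, 0, 0], [0, 0, 0, 0], [0, 0, 0, 0], [0, 0, 0, 0], [0, 0, 0, 0], [0, 0, 0, 0]]], "gripper": 1, "force": 20}}

```text
time_s: 10.1
eef_pos: [0.5816, -0.2784, 0.1753]
tool_rot: [[-0.002, 1.0, 0.001], [1.0, 0.002, -0.001], [-0.001, 0.001, -1.0]]
force: [-2.4, 1.7, 5.4]
width: 0.0573
gripper_force: 20.8
```

```bash
python3 - <<'E'
from h import *
i,P,M,f,d=snap("wrist"); cv2.imwrite("pics/wrist5.png",i)
print(sensors.state()["eef_pos"])
E
```

```text
[ 0.58165413 -0.27840391  0.17530966]
```

View pics/wrist5.png

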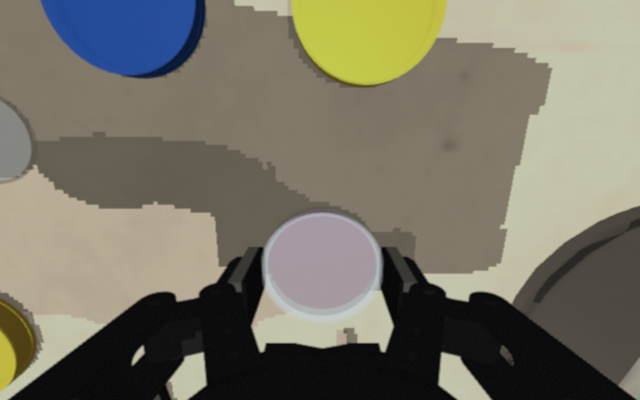

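The dish is held between the pads at (322,262). The arm is clear of the stand now, so I'll measure the raised spot in the top and scene views.

```bash
cat > spot.py <<'E'
from h import *
for n in("top","scene"):
    i,P,M,f,d=snap(n); np.savez(n+"3.npz",i=i,P=P,M=M)
    x,y,z=P[...,0],P[...,1],P[...,2]
    R=(x>.45)&(x<.74)&(y>-.01)&(y<.15)&(z>.03)&(z<.15)
    g=i.min(-1)
    w=R&(z>.06); W=P[w]
    for _ in range(6):
        A=np.c_[W[:,:2],np.ones(len(W))]; c=np.linalg.lstsq(A,W[:,2],rcond=None)[0]; k=np.abs(A@c-W[:,2])<.003; W=W[k]
    a=np.arctan2(c[1],c[0]); slope=np.arctan(np.hypot(c[0],c[1])); nrm=np.array([-c[0],-c[1],1]); nrm/=np.linalg.norm(nrm)
    up=np.array([np.cos(a)*np.cos(slope),np.sin(a)*np.cos(slope),np.sin(slope)]); lat=np.cross(nrm,up)
    dist=(P-np.array([0,0,c[2]]))@nrm
    on=R&(np.abs(dist)<.003)
    m=(on&(i.max(-1)<135)).astype(np.uint8); m=cv2.morphologyEx(m,cv2.MORPH_OPEN,np.ones((3,3),np.uint8))
    nn,l,st,_=cv2.connectedComponentsWithStats(m); k=1+np.argmax(st[1:,4]); D=P[l==k]
    lip=P[R&(dist>.006)&(dist<.014)&(x<.55)]
    S=P[on]
    o=D.mean(0)
    print(n,"slope",slope.round(3),"dir",np.degrees(a).round(2),"disc n",len(D),o.round(4),"disc up",np.percentile((D-o)@up,[1,99]).round(4),"lat",np.percentile((D-o)@lat,[1,99]).round(4))
    print("  slab lat",np.percentile((S-o)@lat,[1,50,99]).round(4),"up",np.percentile((S-o)@up,[1,99]).round(4),"lip",len(lip),np.percentile((lip-o)@up,[3,50,97]).round(4),np.percentile((lip-o)@lat,[3,97]).round(4),"up vec",up.round(3),"lat",lat.round(3),"mean grey thresholds",np.percentile(i[on].max(-1),[5,25,50,75,95]))
E
python3 spot.py
```

```text
top slope 0.411 dir 17.73 disc n 321 [0.5358 0.0528 0.0531] disc up [-0.0292  0.0263] lat [-0.0206  0.0253]
  slab lat [-0.038   0.005   0.0491] up [-0.0428  0.1535] lip 110 [-0.0377 -0.0341 -0.0315] [-0.0345  0.0453] up vec [0.873 0.279 0.4  ] lat [-0.305  0.952 -0.   ] mean grey thresholds [123. 179. 192. 193. 194.]
scene slope 0.412 dir 17.94 disc n 276 [0.5289 0.0588 0.0532] disc up [-0.0254  0.0283] lat [-0.0281  0.0284]
  slab lat [-0.0441  0.002   0.0441] up [-0.0399  0.1565] lip 65 [-0.0334 -0.0307 -0.0279] [-0.0411  0.0417] up vec [0.872 0.282 0.401] lat [-0.308  0.951  0.   ] mean grey thresholds [118. 181. 231. 232. 235.]
```

{"op": "send_rows", "data": {"motion": [[[0, 0, -0.3, 0], [0, 0, -0.7, 0], [0, 0, -1, 0], [0, 0, -1, 0], [0, 0, -1, 1], [0, 0, -0.5, 1], [0, 0, 0, 1], [0, 0, 0, 1], [0, 0, 0, 1], [0, 0, 0, 1], [0, 0, 0, 1]]]}}

```text
time_s: 11.35
eef_pos: [0.5813, -0.2781, 0.3554]
tool_rot: [[0.575, 0.818, 0.001], [0.818, -0.575, -0.0], [0.0, 0.001, -1.0]]
force: [-0.4, -0.8, 0.0]
width: 0.0572
gripper_force: 21.8
```

```bash
python3 -c "
from h import *
plan([.5323,.0582,.31],-72.5)"
```

```text
t 11.35 q [0.53, 0.52, -0.26, 1.57, 0.15, 1.07, -0.37] yaw_y -35.08 tool shift/40mm [6.177, -5.835, 1.133] spin/5deg 7.48
```

{"op": "send_rows", "data": {"motion": [[[0.4, -0.4, 0, 0], [0.77, -0.73, 0, 0], [0.77, -0.73, 0, 0], [0.77, -0.73, 0, 0], [0.77, -0.73, 0, 0], [0.77, -0.73, 0, 0], [0.77, -0.73, 0, 0], [0.77, -0.73, 0, 0], [0.38, -0.32, 0, 0], [0, 0, 0, 1], [0, 0, 0, 1], [0, 0, 0, 1]]]}}

```text
time_s: 12.55
eef_pos: [0.5311, 0.0579, 0.3553]
tool_rot: [[0.766, 0.642, 0.001], [0.642, -0.766, 0.0], [0.001, 0.0, -1.0]]
force: [0.3, 0.3, -0.5]
width: 0.0572
gripper_force: 21.8
```

{"op": "send_rows", "data": {"motion": [[[0, 0, 0, 1], [0, 0, 0, 1], [0, 0, 0.5, 1], [0, 0, 0.5, 1], [0, 0, 0, 0.5], [0, 0, 0, 0], [0, 0, 0, 0]]]}}

```text
time_s: 13.25
eef_pos: [0.5314, 0.0577, 0.3152]
tool_rot: [[0.953, 0.304, 0.001], [0.304, -0.953, 0.0], [0.001, 0.0, -1.0]]
force: [0.0, -0.1, 0.5]
width: 0.0574
gripper_force: 21.8
```

```bash
python3 -c "
from h import *
plan([.5323,.0582,.25],-72.5)
i,P,M,f,d=snap('wrist'); cv2.imwrite('pics/wrist6.png',i)
"
```

```text
t 13.25 q [-0.05, 0.4, -0.21, 1.89, 0.11, 0.86, -1.57] yaw_y -72.29 tool shift/40mm [0.022, -0.005, 1.63] spin/5deg 0.04
```

View pics/wrist6.png

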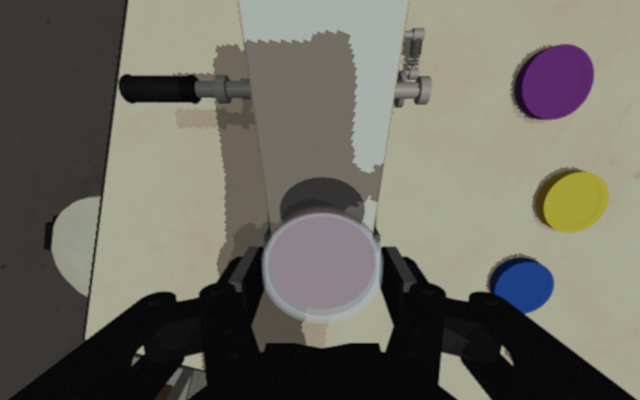

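The dish sits at (322,262) over the disc and is centred between the table edges at columns 268 and 376. I'll lower it, watching the force.

{"op": "send_rows", "data": {"motion": [[[0.02, 0, 0.5, 0], [0, 0, 0.6, 0], [0, 0, 0.45, 0], [0, 0, 0.2, 0], [0, 0, 0, 0]]]}}

```text
time_s: 13.8
eef_pos: [0.5319, 0.0577, 0.2439]
tool_rot: [[0.953, 0.303, -0.001], [0.303, -0.953, -0.0], [-0.001, -0.0, -1.0]]
force: [-1.2, -0.2, -0.9]
width: 0.0568
gripper_force: 21.7
```

{"op": "send_rows", "data": {"motion": [[[0, 0, 0.06, 0], [0, 0, 0.06, 0], [0, 0, 0.05, 0], [0, 0, 0, 0]]]}}

```text
time_s: 14.2
eef_pos: [0.5322, 0.0577, 0.238]
tool_rot: [[0.953, 0.303, 0.001], [0.303, -0.953, 0.0], [0.001, 0.0, -1.0]]
force: [-1.3, 0.5, 2.4]
width: 0.0573
gripper_force: 22.0
```

```bash
cat > dish.py <<'E'
from h import *
# pink dish plane from wrist view, compared with table slope
i,P,M,f,d=snap("wrist")
Q=P[225:310,275:370].reshape(-1,3); s=sensors.state(); tz=s["eef_pos"][2]
W=Q[np.isfinite(Q).all(1)]; W=W[(W[:,2]>.04)&(W[:,2]<.12)]; med=np.median(W[:,2]); 
for _ in range(6):
    A=np.c_[W[:,:2],np.ones(len(W))]; c=np.linalg.lstsq(A,W[:,2],rcond=None)[0]; W=W[np.abs(A@c-W[:,2])<.003]
print("dish plane",len(W),"slope",np.arctan(np.hypot(*c[:2])).round(3),"dir",np.degrees(np.arctan2(c[1],c[0])).round(1),"mid",W.mean(0).round(4))
plan([.5323,.0582,.228],-72.5)
E
python3 dish.py
```

```text
dish plane 7915 slope 0.089 dir 16.1 mid [0.5342 0.0581 0.0763]
t 14.25 q [-0.07, 0.5, -0.19, 1.96, 0.15, 0.69, -1.61] yaw_y -72.39 tool shift/40mm [0.005, -0.01, 0.249] spin/5deg 0.02
```

{"op": "send_rows", "data": {"motion": [[[0, 0, 0.05, 0], [0, 0, 0.05, 0], [0, 0, 0.05, 0], [0, 0, 0, 0]]]}}

```text
time_s: 14.65
eef_pos: [0.5318, 0.0577, 0.2312]
tool_rot: [[0.953, 0.303, -0.001], [0.303, -0.953, -0.0], [-0.001, -0.0, -1.0]]
force: [-2.4, -1.5, 3.0]
width: 0.0571
gripper_force: 22.0
```

```bash
python3 dish.py
```

```text
dish plane 7472 slope 0.331 dir 15.9 mid [0.5335 0.058  0.0701]
t 14.7 q [-0.07, 0.51, -0.19, 1.96, 0.15, 0.68, -1.61] yaw_y -72.39 tool shift/40mm [0.016, -0.009, 0.081] spin/5deg 0.02
```

{"op": "send_rows", "data": {"motion": [[[0, 0, 0.04, 0], [0, 0, 0.04, 0], [0, 0, 0, 0]]]}}

```text
time_s: 15.0
eef_pos: [0.5319, 0.0577, 0.2286]
tool_rot: [[0.953, 0.302, -0.0], [0.302, -0.953, -0.0], [-0.0, 0.0, -1.0]]
force: [-3.8, -1.0, 7.1]
width: 0.0572
gripper_force: 23.1
```

```bash
python3 dish.py
```

```text
dish plane 7023 slope 0.41 dir 17.2 mid [0.5337 0.058  0.0682]
t 15.05 q [-0.07, 0.52, -0.19, 1.96, 0.15, 0.67, -1.61] yaw_y -72.39 tool shift/40mm [0.013, -0.01, 0.015] spin/5deg 0.02
```

{"op": "send_rows", "data": {"motion": [[[-0.046, 0, 0.018, 0], [-0.046, 0, 0.018, 0], [0, 0, 0, 0]]]}}

```text
time_s: 15.35
eef_pos: [0.5296, 0.057, 0.2278]
tool_rot: [[0.953, 0.303, 0.003], [0.303, -0.953, 0.001], [0.004, 0.0, -1.0]]
force: [-0.0, -0.5, 8.4]
width: 0.0573
gripper_force: 23.2
```

{"op": "send_rows", "data": {"motion": [[[-0.023, 0, 0.009, 0], [-0.023, 0, 0.009, 0], [0, 0, 0, 0]]]}}

```text
time_s: 15.65
eef_pos: [0.5278, 0.0564, 0.227]
tool_rot: [[0.953, 0.303, 0.003], [0.303, -0.953, 0.001], [0.003, 0.0, -1.0]]
force: [-0.3, 0.2, 7.6]
width: 0.057
gripper_force: 23.1
```

```bash
python3 dish.py
```

```text
dish plane 7045 slope 0.41 dir 17.3 mid [0.5303 0.057  0.0666]
t 15.7 q [-0.07, 0.51, -0.19, 1.98, 0.15, 0.66, -1.62] yaw_y -72.38 tool shift/40mm [0.12, -0.008, -0.025] spin/5deg 0.02
```

{"op": "send_rows", "data": {"motion": [[[-0.03, 0, 0.012, 0], [-0.03, 0, 0.012, 0], [0, 0, 0, 0]]]}}

```text
time_s: 16.0
eef_pos: [0.5258, 0.0558, 0.2261]
tool_rot: [[0.953, 0.303, 0.004], [0.303, -0.953, 0.001], [0.004, 0.0, -1.0]]
force: [0.9, 0.3, 6.2]
width: 0.0572
gripper_force: 23.0
```

```bash
python3 dish.py; cat > lip.py <<'E'
from h import *
i,P,M,f,d=snap("top"); x,y,z=P[...,0],P[...,1],P[...,2]
print("occluded" if np.nanmax(P[195:215,230:245,2])>.15 else "clear")
E
python3 lip.py
```

```text
dish plane 7044 slope 0.411 dir 17.2 mid [0.5284 0.0563 0.0657]
t 16.05 q [-0.07, 0.51, -0.19, 1.98, 0.15, 0.66, -1.62] yaw_y -72.38 tool shift/40mm [0.173, -0.007, -0.046] spin/5deg 0.02
occluded
```

{"op": "send_rows", "data": {"motion": [[[-0.03, 0, 0.012, 0], [-0.03, 0, 0.012, 0], [0, 0, 0, 0]]]}}

```text
time_s: 16.4
eef_pos: [0.525, 0.0556, 0.226]
tool_rot: [[0.953, 0.303, 0.008], [0.303, -0.953, 0.002], [0.009, 0.0, -1.0]]
force: [5.1, 1.2, 8.9]
width: 0.0572
gripper_force: 23.2
```

```bash
python3 dish.py
```

```text
dish plane 7078 slope 0.411 dir 17.2 mid [0.5282 0.0563 0.0657]
t 16.45 q [-0.07, 0.51, -0.19, 1.99, 0.15, 0.65, -1.62] yaw_y -72.38 tool shift/40mm [0.195, -0.007, -0.048] spin/5deg 0.02
```

Lip contact: force x jumped to 5 N and the dish stopped moving. I'll relieve the pressure slightly and release.

{"op": "send_rows", "data": {"motion": [[[0.02, 0, -0.02, 0], [0, 0, 0, 0]]]}}

```text
time_s: 16.65
eef_pos: [0.5253, 0.0557, 0.2262]
tool_rot: [[0.953, 0.303, 0.006], [0.303, -0.953, 0.002], [0.007, 0.0, -1.0]]
force: [6.8, 2.5, 3.3]
width: 0.0568
gripper_force: 22.7
```

{"op": "send_rows", "data": {"motion": [[[0, 0, 0, 0], [0, 0, 0, 0], [0, 0, 0, 0], [0, 0, 0, 0], [0, 0, 0, 0], [0, 0, -0.3, 0], [0, 0, -0.6, 0], [0, 0, -1, 0], [0, 0, -1, 0], [-0.5, 0, -1, 0], [0, 0, 0, 0]]], "gripper": 0}}

```text
time_s: 17.75
eef_pos: [0.5037, 0.0487, 0.387]
tool_rot: [[0.953, 0.302, 0.008], [0.302, -0.953, 0.001], [0.008, 0.002, -1.0]]
force: [1.3, 0.7, -0.6]
width: 0.0853
gripper_force: 0.0
```

```bash
python3 - <<'E'
from h import *
i,P,M,f,d=snap("wrist"); cv2.imwrite("pics/w7.png",i)
ref=np.array([.5282,.0563,.0657]); a=np.radians(17.3); s=.412
up=np.array([np.cos(a)*np.cos(s),np.sin(a)*np.cos(s),np.sin(s)]); n=np.array([-np.cos(a)*np.sin(s),-np.sin(a)*np.sin(s),np.cos(s)]); lat=np.cross(n,up)
D=P-ref; U,L,N=D@up,D@lat,D@n
ok=(np.abs(U)<.06)&(np.abs(L)<.06)
T=ok&(np.abs(N)<.003); Q=P[T]; A=np.c_[Q[:,:2],np.ones(len(Q))]; c=np.linalg.lstsq(A,Q[:,2],rcond=None)[0]
print("dish top",T.sum(),"U",np.percentile(U[T],[1,50,99]).round(4),"L",np.percentile(L[T],[1,50,99]).round(4),"slope",np.arctan(np.hypot(*c[:2])).round(3))
S=ok&(np.abs(N+.014)<.003)&(U>.0); print("table N",np.median(N[S]),"L",np.percentile(L[S],[.5,99.5]).round(4))
lip=ok&(U<-.028)&(N<-.0)&(N>-.0075); print("lip U",lip.sum(),np.percentile(U[lip],[3,50,97]).round(4))
print(sensors.state()["force"],sensors.state()["time_s"])
E
python3 spot.py | grep slope
```

```text
dish top 2504 U [-0.0309 -0.0014  0.0246] L [-0.0278 -0.0005  0.027 ] slope 0.415
table N -0.013786146901460513 L [-0.0434  0.0432]
lip U 456 [-0.0388 -0.0349 -0.0288]
[ 0.46157143  0.21852787 -0.71327987] 17.8Traceback (most recent call last):
  File "spot.py", line 15, in <module>
    nn,l,st,_=cv2.connectedComponentsWithStats(m); k=1+np.argmax(st[1:,4]); D=P[l==k]
                                                       ~~~~~~~~~^^^^^^^^^^
    return _wrapfunc(a, 'argmax', axis=axis, out=out, **kwds)
    return bound(*args, **kwds)
ValueError: attempt to get argmax of an empty sequence
```

The dish is flat on the 0.41 rad slope, touching the lip, about 0.5 mm off centre and released. I'm handing it in.

```bash
python3 -c "
from workcell import workorder
print(workorder.finish_job())"
```

```text
the job is handed in; nothing more can be done
None
```

The job is handed in, with no verdict shown: the prop leg is locked with the table raised at about 0.41 rad, and the dish lies flat against the lip, about 0.5 mm off centre and released; the counter and beaker were never approached.

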